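Load a wire spool on the pay-off stand

TASK

Load the tall, fully wound wire spool on the wire pay-off stand: swing the guide arm aside, lower the spool over the upright spindle (do not drop it) until it sits fully home on the round seat, then swing the guide arm back against its stop so that its eye is over the spindle again, and let go. Leave everything else on the bench where it is.

Things in the scene. Friction and masses are not known exactly. Their poses are not given: they have to be found in the camera images.
- payoff: Wire pay-off stand, fixed to the bench: dark cast base plate 270 x 130 x 18 mm carrying a round seat, an upright spindle and, 140 mm from the spindle, an 18 mm thick post with the guide arm. Origin: on the bench under the spindle axis; z up; +x points from the spindle to the post. The plate reaches from x = -80 to 190 mm and from y = -65 to 65 mm.
- seat (a point): Centre of the round seat's black rubber face (72 mm across), on the spindle axis, 32 mm above the bench: the underside of a spool that is fully home rests here.
- spindle_tip (a point): Top of the upright steel spindle, 106 mm above the bench, 74 mm above the seat. The spindle is 13 mm thick; its top 16 mm taper to a nose 5 mm wide.
- pivot (a point): Pivot of the guide arm, on the post's axis, 165 mm above the bench, at the height of the arm's bar; the hub around it is 28 mm across and the black cap on it ends 189 mm above the bench.
- guide_arm (a joint): Swing of the guide arm about its upright pivot, rad. 0: at its stop, the eye over the spindle. It grows anticlockwise seen from above (from the stand's -x direction towards its -y side), up to 1.7. Starts between 0 and 0.25, in the way of a spool. Stiff by friction, it stays where it is left; about 1 N at the eye moves it. No spring or latch: push the bar sideways.
- guide_eye (a point): Centre of the wire ring (28 mm across outside) at the free end of the guide arm, 140 mm from the pivot. The arm is a level round steel bar 10 mm thick, its middle 165 mm above the bench, straight from the pivot to this ring.
- spool_full: The spool to load, the tallest of the three on the bench: grey plastic spool wound full with steel-coloured wire, standing on one flange on the bench, 60 mm across both flanges, 70 mm high, flanges 6 mm thick, the winding 54 mm across, through-bore 16 mm. About 0.25 to 0.5 kg. Origin: centre of the underside; z up along its axis.
- spool_full_mid (a point): Middle of the full spool, on its axis, 35 mm above its underside; 67 mm above the bench when it is home.
- spool_empty: Bystander: a smaller, empty spool, 48 mm across, 50 mm high, with a bare 28 mm barrel, standing. Origin: centre of the underside.
- spool_short: Bystander: a wound spool of the same width (60 mm) but half as high, 34 mm, standing. Origin: centre of the underside.
- mallet: Bystander: hammer 240 mm long with a wooden handle and a steel head, lying. Origin: middle of its length, on the bench; +x to the head.
- flux_jar: Bystander: amber glass jar with a black lid, 60 mm across, 65 mm high. Origin: centre of the underside.
- bench_block: Bystander: flat steel block 85 x 85 x 22 mm. Origin: centre of the underside.
- doming_block: Bystander: brass cube of 55 mm with round hollows. Origin: centre of the underside.
- pliers: Bystander: pliers 135 mm long with rubber grips, lying flat, 12 mm high. Origin: near the rivet, on the bench; +x to the jaws.
There are look-alikes about, which are no part of the job. What is shaped like the spool_full but blue, green or turquoise is not meant.

How it is judged:
By the outcome, as a careful person would: the job done as asked, in the order asked, and still so for the second after the job is handed in, with the robot touching nothing.
It also fails if it takes over 72 s, if anything falls off the work surface, if the arm or the gripper's body presses on something with over 40 N, if the wrist force passes 120 N, or if a joint passes its speed limit or range.

ROBOT

A 6-joint arm with a two-finger parallel gripper is mounted at the origin on the work surface. World frame = base frame: x ahead of the robot, y to its left, z up, the work surface at z = 0. Lengths are in mm, angles in rad, forces in N, time in s.
With the tool pointing down it reaches from about 325 to 850 mm from the base axis. Payload 15.5 kg.
Tool frame: the origin (TCP) lies midway between the tips of the shut fingers; the grasp point (between the pads) lies 19 mm behind it; z points along the fingers, y is the direction in which the jaws open and shut (so a half turn about z gives the same grasp; the last joint's range is limited). The gripper opens to 91 mm and grips with 3 to 60 N. Pads are 32 mm wide; open, the fingers measure 118 mm over their backs; the gripper's body (76 mm by 178 mm) begins 60 mm behind the grasp point.
Start: joints at [1.125, 0.494, 1.345, -0, 1.302, -0.096], TCP at [214.189, 587.154, 213.915] pointing down, gripper open.
Joint ranges: [-2.91, 2.91], [-0.82, 2.16], [0.22, 2.67], [-1.22, 4.37], [0.12, 2.79], [-3.08, 3.08]. Speed limits (rad/s): [1.89, 1.89, 2.57, 3.01, 3.01, 3.01].

INTERFACE

Orientations are given as [roll, pitch, yaw] about the fixed x, y, z axes, in that order (R = Rz(yaw) Ry(pitch) Rx(roll)).
In Python, from bench import * gives the robot as it stands.
- The arm moves only by the shell command python3 -m jog 'ROWS' [FORCE]. ROWS is JSON, a list of rows, each a list of 7 numbers: the shift along the world's x, y, z in mm, then the turn, a rotation vector about the world's x, y, z in rad, then the finger opening in mm, from 0 to 91.2. A call has 1 to 20 rows; each row is the pose to reach, as a shift and turn from the pose commanded when the call began; what a row does not reach only later rows make up. A row lasts 1/12 s, in which the tool goes at most 41.7 mm and 7.16 degrees, less where a joint would pass 70% of its speed; a pose out of reach is approached as far as the arm can. A call with a gripper value outside its range is refused whole. The fingers move at their own pace and stop on an object; FORCE is the grip in N (left out, the last holds). Time passes only in rows, so rows that repeat a pose let the fingers close. It gives the time, the measured TCP pose, the force and the opening at its end, in the units of the state.
- state(): the state, without advancing time (a new reading comes with each control period).
- read_camera(name): name is "scene" or "top"; returns the picture (480x640x3 uint8, red, green, blue); there is no depth.
- get_calibration(name): a dict with "vertical_fov" (degrees; the focal length in pixels is half the picture's height over the tangent of half this angle, whatever the lens; pixels are square), "cx", "cy" (the principal point, pixels), "extrinsics" (4x4, takes a point from world to camera coordinates). Camera axes: x right, y down, z forward; pixel columns grow to the right and rows downward; lengths in mm; the calibration is good to about 2 mm. A picture is of the moment at which its call begins. get_calibration takes no time and is no camera call.
- close_job(): hands the job in, once; it reports no verdict.
The state is a dict: "time": time; "joints": joint angles; "joint_velocities": joint speeds; "joint_efforts": joint torques, N m; "tool_pos": TCP position; "tool_rot": TCP orientation; "ft_force": force on the tool from outside, world axes, zero at the start; "wrist_torque": the same for the moment, N m; "grip_width": finger opening in mm.
Only numpy, scipy, OpenCV 4.12 (cv2) and the standard library are available. Lean on these libraries where they do the work, as an engineer would, in place of code of your own. Each camera call takes 0.05 s, during which the arm holds its last target. There are 200 camera calls.

## Working session

There is one attempt and no reset: what is moved stays moved. The work goes in short steps, Python scripts to look and compute and a shell command to move; the robot and the scene stay as the last step left them, time stands still between calls to the robot, and variables do not carry over. Pictures are saved under pics/ and viewed, about 8 in all and at most 12, crops included, and the job is handed in when it is done.

```bash
mkdir -p pics; cat > h.py <<'E'
from bench import *
import numpy as np, cv2
def cal(n):
    c=get_calibration(n); f=240/np.tan(np.radians(c["vertical_fov"]/2)); return f,c["cx"],c["cy"],np.array(c["extrinsics"])
def proj(n,p):
    f,cx,cy,E=cal(n); q=(E@np.c_[np.atleast_2d(p),np.ones(len(np.atleast_2d(p)))].T)[:3]
    return np.c_[f*q[0]/q[2]+cx,f*q[1]/q[2]+cy]
def ray(n,u,v):
    f,cx,cy,E=cal(n);R=E[:3,:3];return -R.T@E[:3,3],R.T@np.array([(u-cx)/f,(v-cy)/f,1])
def atz(n,u,v,z):
    o,d=ray(n,u,v);return (o+d*(z-o[2])/d[2]).round(1)
def snap(n,fn,crop=None,s=1):
    im=cv2.cvtColor(read_camera(n),cv2.COLOR_RGB2BGR)
    if crop: x0,y0,x1,y1=crop; im=im[y0:y1,x0:x1]
    cv2.imwrite("pics/"+fn,cv2.resize(im,None,fx=s,fy=s,interpolation=cv2.INTER_CUBIC))
E
python3 - <<'E'
from h import *
snap("top","t0.png");snap("scene","s0.png")
for n in("top","scene"):
    f,cx,cy,E=cal(n);print(n,f,cx,cy,(-E[:3,:3].T@E[:3,3]).round(),E[:3,:3].round(2).tolist())
print(state())
E
```

```text
top 463.7239347013834 320.5127912432567 240.60402196738642 [ 440.  -74. 1202.] [[-0.01, -1.0, -0.0], [-0.99, 0.01, -0.12], [0.12, -0.0, -0.99]]
scene 555.3720963370296 316.20967683269123 239.41594133788251 [1450. -247. 1160.] [[0.25, 0.97, -0.02], [0.73, -0.2, -0.65], [-0.63, 0.15, -0.76]]
{'time': 0.1, 'joints': array([ 1.12548726e+00,  4.94137524e-01,  1.34604593e+00,  7.91395830e-06,
        1.30251570e+00, -9.55056569e-02]), 'joint_velocities': array([-0.00082831, -0.00343619, -0.00084922,  0.00030278,  0.00096815,
       -0.0013226 ]), 'joint_efforts': array([ 2.60206929e-03, -8.80242348e+01, -3.82543123e+01,  7.11112982e-02,
        4.83105867e-02, -1.02619029e-05]), 'tool_pos': array([214.04806809, 586.84620542, 213.395524  ]), 'tool_rot': array([-3.14049192e+00, -1.13110643e-04,  2.79178708e+00]), 'ft_force': array([-0.15898914, -0.28018672,  0.63501245]), 'wrist_torque': array([-0.01665689, -0.04566697, -0.03990847]), 'grip_width': 91.17203672666427}
```

View pics/t0.png

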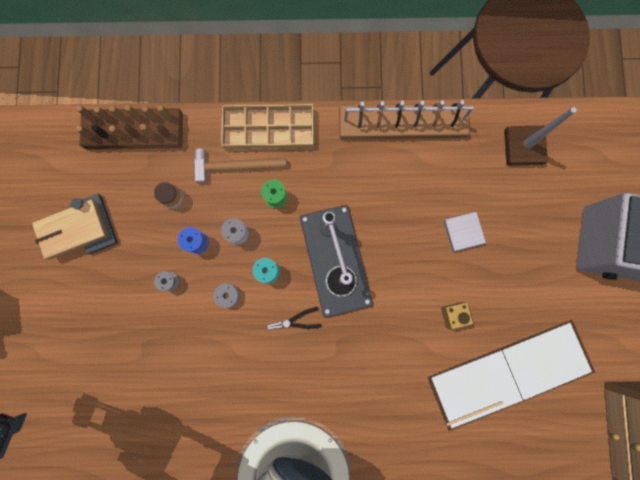

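View pics/s0.png

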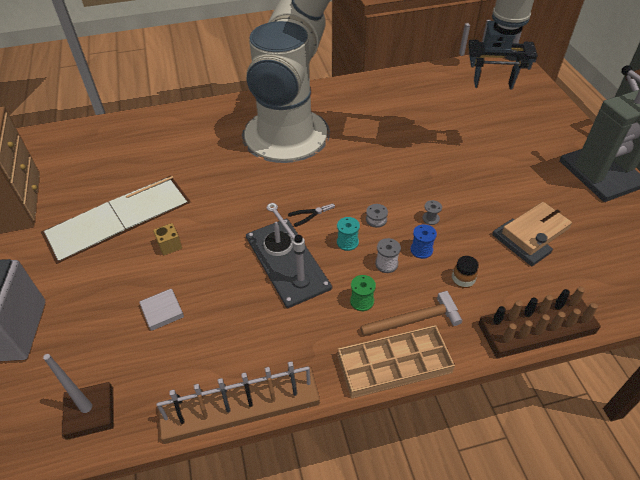

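Overview: the grey spools are at top (235,232) / scene (388,255), top (226,296) / scene (376,215), and top (166,282) / scene (432,212). The first looks tall and wound full, the second short, the third small and bare. The blue, green and turquoise ones are look-alikes. The stand is around top (336,260). I'll confirm with an enlarged crop.

```bash
python3 - <<'E'
from h import *
a=cv2.resize(cv2.imread("pics/t0.png")[170:330,150:390],None,fx=3.3,fy=3.3,interpolation=cv2.INTER_CUBIC)
b=cv2.resize(cv2.imread("pics/s0.png")[190:320,240:450],None,fx=3.8,fy=3.8,interpolation=cv2.INTER_CUBIC)
cv2.imwrite("pics/c_t.png",a);cv2.imwrite("pics/c_s.png",b)
E
```

```text
(no output)
```

View pics/c_t.png

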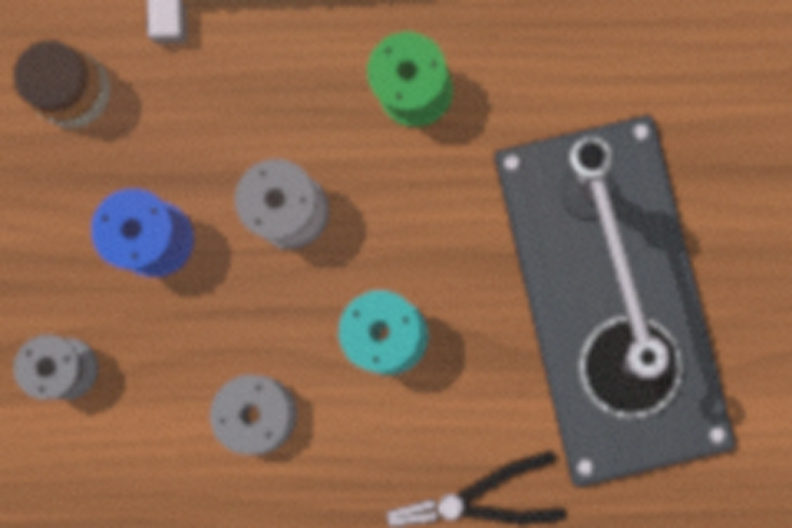

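View pics/c_s.png

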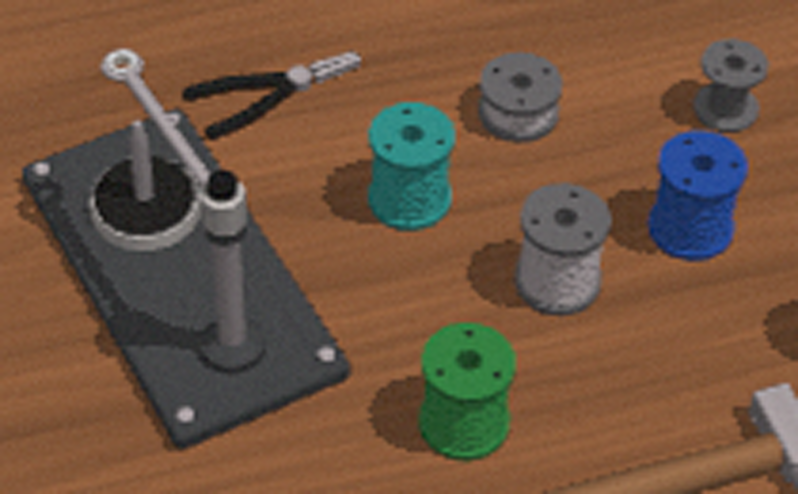

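Confirmed: the tall grey spool with its wire winding, bore at top crop (275,199) and scene crop (566,217), is the one. Neighbours are short grey, bare grey, turquoise, blue and green. The guide arm's eye is near the seat. Now I'll measure.

```bash
python3 - <<'E'
from h import *
T=lambda u,v,z:atz("top",150+(u+.5)/3.3-.5,170+(v+.5)/3.3-.5,z)
S=lambda u,v,z:atz("scene",240+(u+.5)/3.8-.5,190+(v+.5)/3.8-.5,z)
r={}
for n,t,s,z in[("spool",(275,199),(566,217),70),("seat",(632,366),(145,197),32),("tip",None,(137,123),106),("eye",(648,356),(122,65),165),("pivot",(591,155),(222,182),189),
 ("teal",(379,331),(413,134),70),("green",(407,70),(469,360),70),("blue",(131,229),(704,163),70),("short",(250,415),(521,82),34),
 ("b1",(511,162),(326,354),20),("b2",(641,132),(186,414),20),("b3",(717,436),(41,169),20),("b4",(585,468),(172,119),20)]:
    print(n,T(*t,z) if t else None,S(*s,z))
E
```

```text
spool [608.7 140.8  70. ] [609.2 142.5  70. ]
seat [ 481.8 -125.1   32. ] [ 484.1 -122.9   32. ]
tip None [ 481.3 -122.6  106. ]
eye [ 483.6 -130.2  165. ] [ 482.2 -128.5  165. ]
pivot [617.7 -93.5 189. ] [619.2 -92.3 189. ]
teal [509.   63.1  70. ] [509.7  65.2  70. ]
green [705.7  42.   70. ] [705.1  43.7  70. ]
blue [587.7 248.   70. ] [588.6 249.7  70. ]
short [448.9 165.2  34. ] [450.4 166.7  34. ]
b1 [642.7 -34.1  20. ] [641.2 -33.5  20. ]
b2 [ 665.  -136.3   20. ] [ 663.9 -134.4   20. ]
b3 [ 427.8 -189.6   20. ] [ 427.9 -188.5   20. ]
b4 [405.1 -88.2  20. ] [405.2 -86.8  20. ]
```

Stand: spindle ≈ (482,-123.5), axis +x at 0.22 rad, pivot ≈ (618.5,-93), arm at q≈0.04. Spool at (609,141.5). First I'll go to the guide arm's +y side with the fingers shut.

```bash
python3 -m jog '[[302,-662,0,0,0,0,0],[302,-662,0,0,0,0,0],[302,-662,0,0,0,0,0],[302,-662,0,0,0,0,0],[302,-662,0,0,0,0,0],[302,-662,0,0,0,0,0],[302,-662,0,0,0,0,0],[302,-662,0,0,0,0,0],[302,-662,0,0,0,0,0],[302,-662,0,0,0,0,0],[302,-662,0,0,0,0,0],[302,-662,0,0,0,0,0],[302,-662,0,0,0,0,0],[302,-662,0,0,0,0,0],[302,-662,0,0,0,0,0],[302,-662,0,0,0,0,0],[302,-662,0,0,0,0,0],[302,-662,0,0,0,0,0],[302,-662,0,0,0,0,0],[302,-662,0,0,0,0,0]]' 20
```

```text
time: 1.77
tool_pos: [516.1, -75.7, 213.4]
tool_rot: [-3.142, -0.001, 2.79]
ft_force: [-0.2, 0.7, -0.1]
grip_width: 0.4
```

```bash
python3 -m jog '[[0,0,-35,0,0,0,0],[0,0,-69,0,0,0,0],[0,0,-69,0,0,0,0],[5,-21,-69,0,0,0,0],[7,-30,-69,0,0,0,0],[9,-38,-69,0,0,0,0],[11,-46,-69,0,0,0,0],[12,-55,-69,0,0,0,0],[17,-63,-69,0,0,0,0],[22,-71,-69,0,0,0,0],[28,-79,-69,0,0,0,0],[34,-87,-69,0,0,0,0],[42,-93,-69,0,0,0,0],[50,-98,-69,0,0,0,0],[58,-104,-69,0,0,0,0],[66,-109,-69,0,0,0,0],[76,-111,-69,0,0,0,0],[86,-113,-69,0,0,0,0],[97,-115,-69,0,0,0,0],[97,-115,-69,0,0,0,0]]'; python3 - <<'E'
from h import *
snap("top","t1.png",(270,170,470,320),3)
E
```

```text
time: 3.43
tool_pos: [615.3, -190.4, 144.8]
tool_rot: [-3.141, 0.001, 2.792]
ft_force: [-1.0, 0.5, 0.1]
grip_width: 0.3
```

View pics/t1.png

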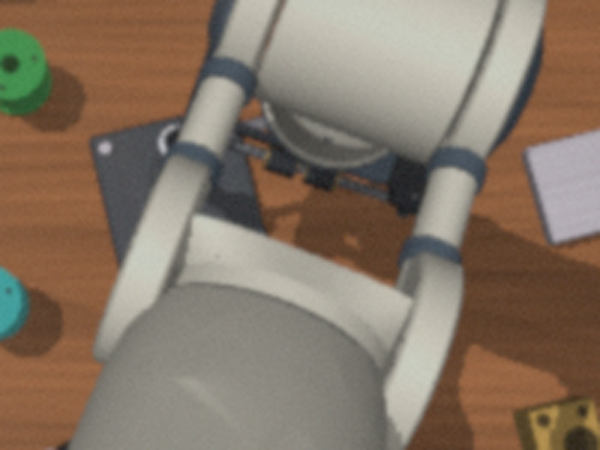

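The arm hides the guide arm in this view. I'll back off, rise and go above the spool, then check.

```bash
python3 -m jog '[[-15,0,0,0,0,0,0],[-15,0,40,0,0,0,0],[-15,0,80,0,0,0,0],[-15,20,90,0,0,0,91],[-4,332,90,0,0,0,91],[-4,332,90,0,0,0,91],[-4,332,90,0,0,0,91],[-4,332,90,0,0,0,91],[-4,332,90,0,0,0,91],[-4,332,90,0,0,0,91],[-4,332,90,0,0,0,91],[-4,332,90,0,0,0,91],[-4,332,90,0,0,0,91],[-4,332,90,0,0,0,91],[-4,332,90,0,0,0,91],[-4,332,90,0,0,0,91],[-4,332,20,0,0,0,91],[-4,332,-20,0,0,0,91],[-4,332,-20,0,0,0,91]]'; python3 - <<'E'
from h import *
snap("scene","s2.png",(220,130,480,320),3)
E
```

```text
time: 5.07
tool_pos: [608.0, 140.7, 122.1]
tool_rot: [-3.141, -0.002, 2.79]
ft_force: [-0.1, 0.2, -1.3]
grip_width: 91.1
```

View pics/s2.png

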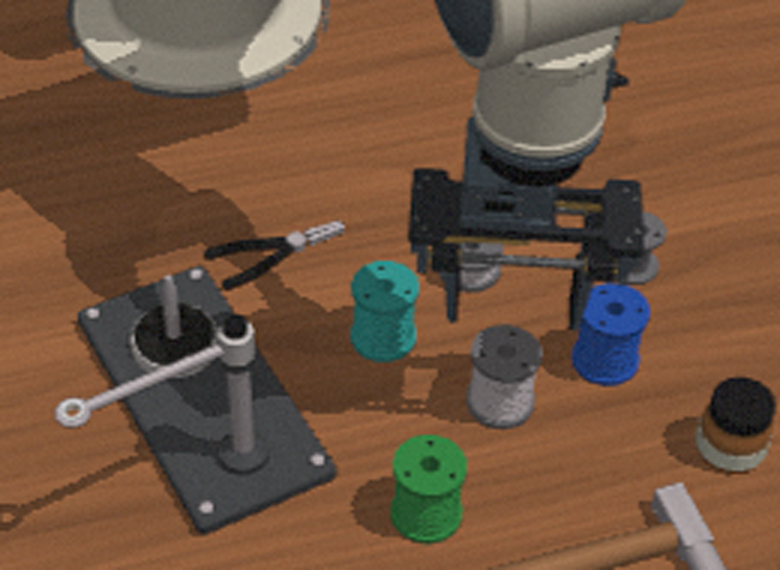

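Guide arm is swung out to about 1.4 rad (eye at crop (72,410)), clear of the seat. The gripper hovers over the spool (crop 505,350). Descend and grip.

```bash
python3 -m jog '[[0,0,-30,0,0,0,91],[0,0,-60,0,0,0,91],[0,0,-85,0,0,0,91],[0,0,-100,0,0,0,91],[0,0,-104,0,0,0,91],[0,0,-104,0,0,0,91],[0,0,-104,0,0,0,50],[0,0,-104,0,0,0,50],[0,0,-104,0,0,0,50],[0,0,-104,0,0,0,50],[0,0,-104,0,0,0,50],[0,0,-104,0,0,0,50],[0,0,-104,0,0,0,50],[0,0,-104,0,0,0,50],[0,0,-104,0,0,0,50]]' 30
```

```text
time: 6.37
tool_pos: [609.5, 142.1, 21.6]
tool_rot: [3.141, 0.001, 2.792]
ft_force: [-1.6, -3.4, 7.6]
grip_width: 58.9
```

```bash
python3 -m jog '[[0,0,0,0,0,0,40],[0,0,0,0,0,0,40],[0,0,0,0,0,0,40],[0,0,0,0,0,0,40],[0,0,0,0,0,0,40]]' 30; python3 - <<'E'
from h import *
snap("scene","s3.png",(330,190,450,290),5)
E
```

```text
time: 6.78
tool_pos: [609.4, 142.0, 21.5]
tool_rot: [3.141, 0.001, 2.792]
ft_force: [-2.5, -2.2, 8.5]
grip_width: 58.9
```

View pics/s3.png

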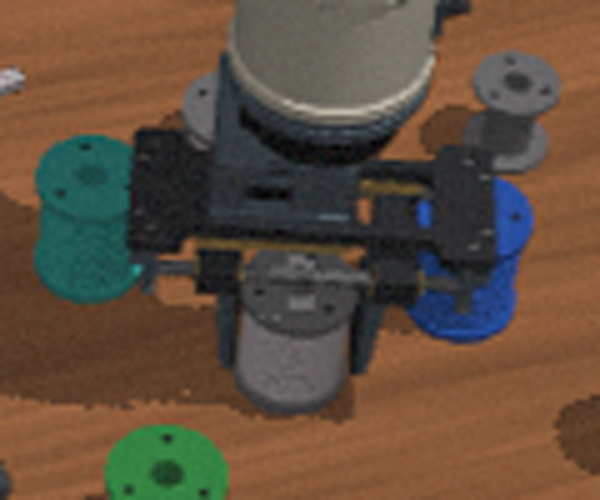

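The gripper holds the tall grey spool by its top flange (opening 58.9). Test lift.

```bash
python3 -m jog '[[0,0,5,0,0,0,40],[0,0,12,0,0,0,40],[0,0,25,0,0,0,40],[0,0,45,0,0,0,40],[0,0,70,0,0,0,40],[0,0,100,0,0,0,40],[0,0,130,0,0,0,40],[0,0,130,0,0,0,40],[0,0,130,0,0,0,40],[0,0,130,0,0,0,40]]' 45; python3 - <<'E'
from h import *
snap("scene","s4.png",(320,120,480,240),5)
E
```

```text
time: 7.67
tool_pos: [608.6, 142.2, 150.5]
tool_rot: [-3.141, -0.001, 2.792]
ft_force: [-0.5, -0.8, -2.9]
grip_width: 58.4
```

View pics/s4.png

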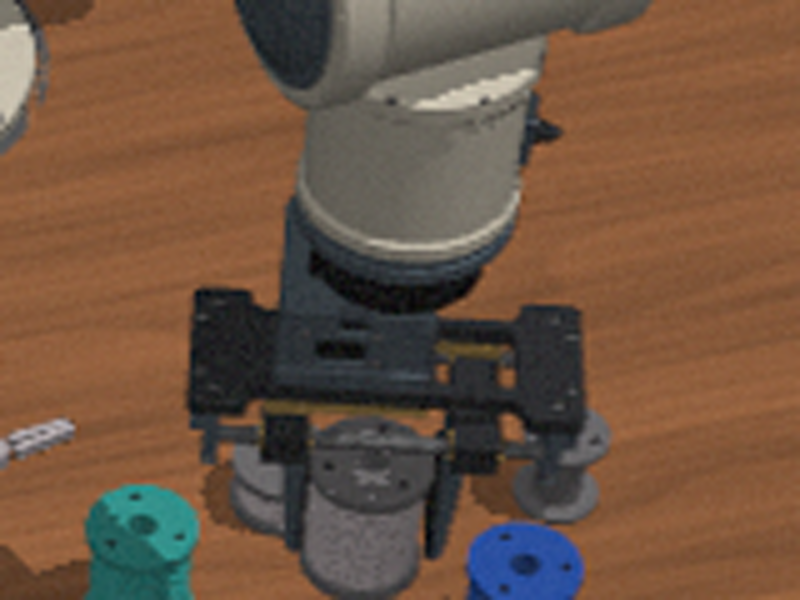

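Spool lifted and hanging from its top flange (crop 373,465). I'll check its tilt by overlaying the expected upright pose.

```bash
python3 - <<'E'
from h import *
im=cv2.imread("pics/s4.png");t=np.linspace(0,2*np.pi,60)
for z in(129,135,193,199):
    p=np.c_[609+30*np.cos(t),142+30*np.sin(t),0*t+z]
    q=(proj("scene",p)+.5-[320,120])*5
    cv2.polylines(im,[q.round().astype(int)],True,(0,255,255) if z in(129,199) else (0,0,255),1)
im=cv2.resize(im[380:600,200:540],None,fx=2.2,fy=2.2);cv2.imwrite("pics/o4.png",im)
E
```

```text
(no output)
```

View pics/o4.png

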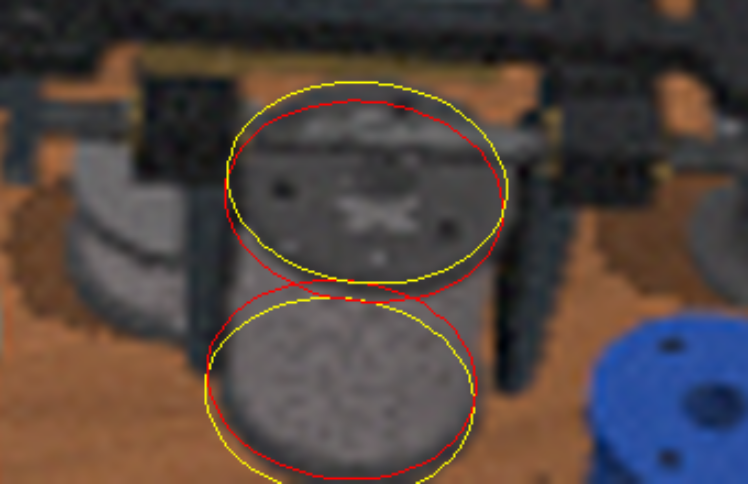

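Upright to within a millimetre or two. Carry over the spindle.

```bash
python3 -m jog '[[-5,-10,5,0,0,0,40],[-15,-31,10,0,0,0,40],[-27,-57,10,0,0,0,40],[-40,-84,10,0,0,0,40],[-53,-111,10,0,0,0,40],[-66,-138,10,0,0,0,40],[-79,-165,10,0,0,0,40],[-92,-193,10,0,0,0,40],[-105,-220,10,0,0,0,40],[-115,-241,10,0,0,0,40],[-122,-256,10,0,0,0,40],[-127,-266,10,0,0,0,40],[-127,-266,10,0,0,0,40],[-127,-266,0,0,0,0,40],[-127,-266,-5,0,0,0,40],[-127,-266,-10,0,0,0,40],[-127,-266,-15,0,0,0,40],[-127,-266,-17,0,0,0,40],[-127,-266,-17,0,0,0,40],[-127,-266,-17,0,0,0,40]]'; python3 - <<'E'
from h import *
st=state();print(st["tool_pos"],st["ft_force"])
im=cv2.cvtColor(read_camera("scene"),cv2.COLOR_RGB2BGR);cv2.imwrite("pics/raw5.png",im)
x,y,z=st["tool_pos"];zb=z-21.5
x0,y0,s=230,150,7
im=cv2.resize(im[y0:y0+85,x0:x0+110],None,fx=s,fy=s,interpolation=cv2.INTER_CUBIC)
t=np.linspace(0,2*np.pi,60)
for zz in(zb,zb+70):
    q=(proj("scene",np.c_[x+30*np.cos(t),y+30*np.sin(t),0*t+zz])+.5-[x0,y0])*s
    cv2.polylines(im,[q.round().astype(int)],True,(0,255,255),1)
q=(proj("scene",np.array([[482.2,-123.6,32],[482.2,-123.6,106]]))+.5-[x0,y0])*s
cv2.line(im,tuple(map(int,q[0])),tuple(map(int,q[1])),(0,0,255),1)
cv2.imwrite("pics/o5.png",im)
E
```

```text
time: 9.38
tool_pos: [482.3, -123.7, 133.9]
tool_rot: [3.142, -0.0, 2.792]
ft_force: [-0.3, -0.3, -2.1]
grip_width: 57.9
[ 482.25052916 -123.65964452  133.88946534] [-0.33819207 -0.2539574  -2.08238208]
```

View pics/o5.png

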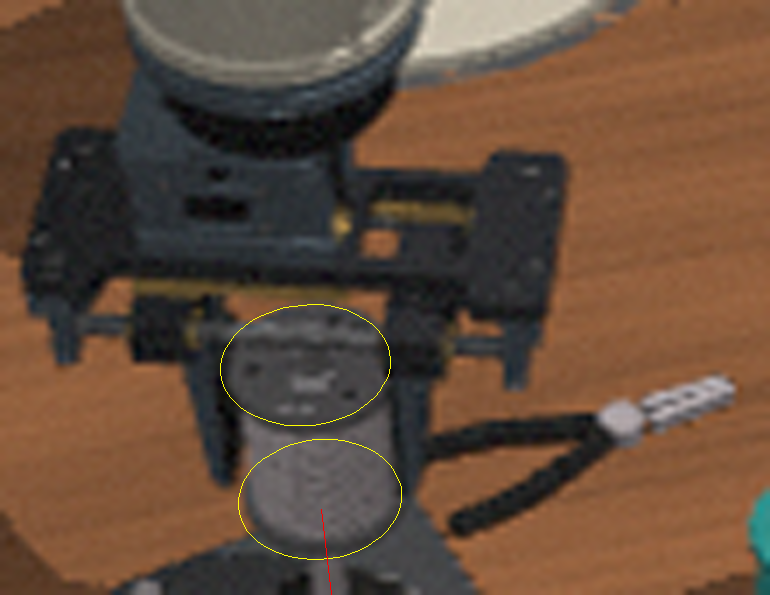

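The spool is over the spindle with its bottom rim near crop (322,548); the prediction was 559, so there may be a slight tilt. A numeric check on pixel profiles first.

```bash
python3 - <<'E'
from h import *
# column profile along the axis just below lower rim, relative to predicted lower-front rim row
for fn,c in(("s0.png",(609,141.7,0)),("raw5.png",(482.25,-123.65,112.4))):
    g=cv2.imread("pics/"+fn).astype(int); c=np.array(c,float)
    t=np.linspace(0,2*np.pi,721)
    rim=lambda z:proj("scene",np.c_[c[0]+30*np.cos(t),c[1]+30*np.sin(t),0*t+c[2]+z])
    for z in (0,70):
        r=rim(z); i=r[:,1].argmax(); u,v=r[i].round().astype(int)
        print(fn,z,r[i].round(1),r[:,0].min().round(1),r[:,0].max().round(1))
        for dv in range(-9,5): print(dv,g[v+dv,u-2:u+3].mean(0).round().astype(int).tolist(),end=' ')
        print()
E
```

```text
s0.png 0 [386.9 272.7] 374.7 397.5
-9 [110, 109, 115] -8 [113, 112, 120] -7 [123, 120, 128] -6 [112, 111, 118] -5 [120, 118, 126] -4 [126, 125, 132] -3 [100, 99, 102] -2 [92, 91, 92] -1 [56, 56, 62] 0 [56, 84, 127] 1 [57, 87, 132] 2 [56, 86, 130] 3 [58, 89, 136] 4 [60, 94, 143] 
s0.png 70 [389.  255.9] 376.4 400.1
-9 [56, 56, 56] -8 [61, 61, 63] -7 [88, 87, 89] -6 [105, 104, 106] -5 [103, 102, 105] -4 [103, 101, 103] -3 [102, 102, 104] -2 [102, 103, 105] -1 [101, 99, 103] 0 [64, 62, 63] 1 [69, 68, 71] 2 [100, 99, 105] 3 [98, 96, 101] 4 [111, 110, 115] 
raw5.png 0 [274.4 229.4] 263.5 286.8
-9 [91, 90, 95] -8 [98, 97, 103] -7 [96, 95, 101] -6 [98, 95, 102] -5 [96, 94, 100] -4 [101, 98, 105] -3 [96, 95, 99] -2 [69, 66, 68] -1 [54, 53, 54] 0 [66, 65, 65] 1 [72, 70, 72] 2 [71, 71, 73] 3 [56, 56, 58] 4 [54, 55, 59] 
raw5.png 70 [272.3 210.3] 261.0 285.2
-9 [64, 63, 65] -8 [66, 64, 66] -7 [73, 72, 73] -6 [96, 96, 97] -5 [94, 92, 94] -4 [68, 68, 68] -3 [71, 70, 71] -2 [101, 98, 101] -1 [70, 70, 71] 0 [62, 60, 61] 1 [60, 59, 62] 2 [94, 93, 99] 3 [105, 102, 109] 4 [100, 99, 104]
```

Profiles match the standing spool within a pixel, so it is upright. Lower in stages, watching the force.

```bash
python3 -m jog '[[0,0,-3,0,0,0,40],[0,0,-6,0,0,0,40],[0,0,-9,0,0,0,40],[0,0,-12,0,0,0,40],[0,0,-15,0,0,0,40],[0,0,-18,0,0,0,40],[0,0,-21,0,0,0,40],[0,0,-24,0,0,0,40],[0,0,-24,0,0,0,40],[0,0,-24,0,0,0,40]]'
```

```text
time: 10.27
tool_pos: [482.0, -123.9, 109.7]
tool_rot: [-3.141, -0.0, 2.792]
ft_force: [0.2, -2.9, -3.6]
grip_width: 58.3
```

```bash
python3 -m jog '[[0,0,-4,0,0,0,40],[0,0,-8,0,0,0,40],[0,0,-12,0,0,0,40],[0,0,-16,0,0,0,40],[0,0,-20,0,0,0,40],[0,0,-24,0,0,0,40],[0,0,-28,0,0,0,40],[0,0,-32,0,0,0,40],[0,0,-36,0,0,0,40],[0,0,-40,0,0,0,40],[0,0,-44,0,0,0,40],[0,0,-48,0,0,0,40],[0,0,-48,0,0,0,40],[0,0,-48,0,0,0,40]]'
```

```text
time: 11.43
tool_pos: [481.8, -123.9, 61.3]
tool_rot: [-3.141, -0.001, 2.792]
ft_force: [-2.2, -6.0, -7.4]
grip_width: 58.0
```

```bash
python3 -m jog '[[0,0,-1,0,0,0,40],[0,0,-2,0,0,0,40],[0,0,-3,0,0,0,40],[0,0,-4,0,0,0,40],[0,0,-5,0,0,0,40],[0,0,-6,0,0,0,40],[0,0,-6,0,0,0,40],[0,0,-6,0,0,0,40]]'
```

```text
time: 12.1
tool_pos: [482.1, -124.1, 55.6]
tool_rot: [-3.141, -0.0, 2.792]
ft_force: [-2.4, -7.0, -3.2]
grip_width: 58.6
```

```bash
python3 -m jog '[[0,0,-1,0,0,0,40],[0,0,-2,0,0,0,40],[0,0,-2,0,0,0,40],[0,0,-2,0,0,0,40]]'
```

```text
time: 12.43
tool_pos: [482.1, -124.1, 53.7]
tool_rot: [-3.141, -0.0, 2.792]
ft_force: [-2.1, -6.9, 1.0]
grip_width: 58.0
```

```bash
python3 -m jog '[[0,0,-0.7,0,0,0,40],[0,0,-1.4,0,0,0,40],[0,0,-2,0,0,0,40],[0,0,-2,0,0,0,40],[0,0,-2,0,0,0,40]]'
```

```text
time: 12.85
tool_pos: [482.0, -124.2, 53.2]
tool_rot: [-3.141, 0.001, 2.792]
ft_force: [-14.0, -5.3, 40.4]
grip_width: 58.1
```

Firm seat contact at TCP 53.2, as predicted (53.5). I'll ease off, open, and rise clear.

```bash
python3 -m jog '[[0,0,1.5,0,0,0,40],[0,0,1.5,0,0,0,40],[0,0,1.5,0,0,0,62],[0,0,1.5,0,0,0,80],[0,0,1.5,0,0,0,80],[0,0,1.5,0,0,0,80],[0,0,1.5,0,0,0,80],[0,0,1.5,0,0,0,80],[0,0,11,0,0,0,80],[0,0,31,0,0,0,80],[0,0,61,0,0,0,80],[0,0,96,0,0,0,80],[0,0,131,0,0,0,80],[0,0,161,0,0,0,80],[0,0,171,0,0,0,0],[0,0,171,0,0,0,0]]'
```

```text
time: 14.18
tool_pos: [483.5, -124.3, 226.5]
tool_rot: [-3.142, 0.006, 2.792]
ft_force: [0.6, 0.6, 0.5]
grip_width: 69.7
```

```bash
python3 -m jog '[[30,-9,4,0,0,0,0],[70,-22,4,0,0,0,0],[110,-34,4,0,0,0,0],[150,-46,4,0,0,0,0],[191,-59,4,0,0,0,0],[191,-59,4,0,0,0,0],[191,-59,4,0,0,0,0]]'; python3 - <<'E'
from h import *
im=cv2.cvtColor(read_camera("scene"),cv2.COLOR_RGB2BGR)
x0,y0,s=195,160,5
im=cv2.resize(im[y0:y0+120,x0:x0+150],None,fx=s,fy=s,interpolation=cv2.INTER_CUBIC)
t=np.linspace(0,2*np.pi,60)
for zz in(32,102):
    q=(proj("scene",np.c_[482.2+30*np.cos(t),-123.6+30*np.sin(t),0*t+zz])+.5-[x0,y0])*s
    cv2.polylines(im,[q.round().astype(int)],True,(0,255,255),1)
cv2.imwrite("pics/o6.png",im)
e=atz("scene",220+72.5/3-.5,130+410.5/3-.5,165);d=e[:2]-[618.5,-93];print(e,np.hypot(*d),np.arctan2(d[1],d[0])%6.2832-np.pi-.2206)
E
```

```text
time: 14.77
tool_pos: [674.1, -183.1, 224.8]
tool_rot: [3.142, -0.002, 2.792]
ft_force: [-0.5, -0.9, 0.1]
grip_width: 23.0
[ 650.2 -228.   165. ] 138.67187890845065 1.580847479228271
```

View pics/o6.png

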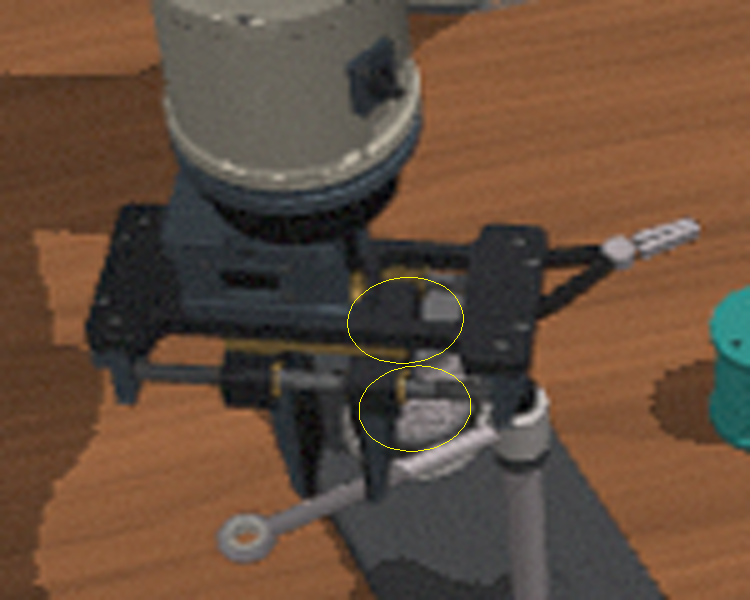

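Spool looks home (winding and seat visible at crop (435,420)), and the guide arm is at q≈1.58, eye at crop (246,537). Next I'll go down on its far side and swing it back most of the way.

```bash
python3 -m jog '[[12,0,0,0,0,0,0],[12,0,0,0,0,0,0],[12,0,-40,0,0,0,0],[12,0,-80,0,0,0,0],[12,0,-80,0,0,0,0],[0,0,-80,0,0,0,0],[-14,-3,-80,0,0,0,0],[-28,-4,-80,0,0,0,0],[-41,-6,-80,0,0,0,0],[-54,-7,-80,0,0,0,0],[-66,-7,-80,0,0,0,0],[-78,-3,-80,0,0,0,0],[-91,1,-80,0,0,0,0],[-103,5,-80,0,0,0,0],[-111,11,-80,0,0,0,0],[-119,18,-80,0,0,0,0],[-126,24,-80,0,0,0,0],[-126,24,-80,0,0,0,0]]'
```

```text
time: 16.32
tool_pos: [545.8, -157.5, 147.5]
tool_rot: [3.141, -0.001, 2.792]
ft_force: [0.5, -0.1, -0.5]
grip_width: 0.7
```

```bash
python3 -m jog '[[-3,4,0,0,0,0,0],[-6,8,0,0,0,0,0],[-9,12,0,0,0,0,0],[-11,16,0,0,0,0,0],[-13,18,0,0,0,0,0],[-13,18,0,0,0,0,0]]'
```

```text
time: 16.82
tool_pos: [533.7, -140.3, 146.8]
tool_rot: [3.142, -0.001, 2.792]
ft_force: [0.9, -0.2, 0.1]
grip_width: 0.8
```

```bash
python3 -m jog '[[-1,2,0,0,0,0,0],[-2,4,0,0,0,0,0],[-2,4,0,0,0,0,0]]'
```

```text
time: 17.07
tool_pos: [532.2, -136.7, 146.9]
tool_rot: [-3.142, 0.0, 2.792]
ft_force: [0.3, -0.9, -0.1]
grip_width: 0.9
```

```bash
python3 -m jog '[[0,2,0,0,0,0,0],[0,3,0,0,0,0,0],[0,3,0,0,0,0,0]]'
```

```text
time: 17.32
tool_pos: [532.4, -135.2, 147.0]
tool_rot: [-3.139, 0.001, 2.792]
ft_force: [-0.3, -13.9, -0.8]
grip_width: 0.3
```

Stop reached (force steps to 14 N, travel halts). I'll back off and clear away.

```bash
python3 -m jog '[[0,-6,0,0,0,0,0],[4,-18,0,0,0,0,0],[8,-35,0,0,0,0,0],[8,-40,30,0,0,0,0],[8,-45,70,0,0,0,0],[0,-70,95,0,0,0,0],[-30,-105,95,0,0,0,0],[-60,-140,95,0,0,0,0],[-90,-175,95,0,0,0,0],[-110,-210,95,0,0,0,0],[-110,-230,95,0,0,0,0],[-110,-230,95,0,0,0,0],[-110,-230,95,0,0,0,0]]'; python3 - <<'E'
from h import *
im0=cv2.cvtColor(read_camera("scene"),cv2.COLOR_RGB2BGR);tp=cv2.cvtColor(read_camera("top"),cv2.COLOR_RGB2BGR)
x0,y0,s=230,180,5
im=cv2.resize(im0[y0:y0+110,x0:x0+80],None,fx=s,fy=s,interpolation=cv2.INTER_CUBIC)
t=np.linspace(0,2*np.pi,60)
for zz in(32,102):
    q=(proj("scene",np.c_[482.2+30*np.cos(t),-123.6+30*np.sin(t),0*t+zz])+.5-[x0,y0])*s
    cv2.polylines(im,[q.round().astype(int)],True,(0,255,255),1)
tt=cv2.resize(tp[195:325,290:380],None,fx=4.2,fy=4.2,interpolation=cv2.INTER_CUBIC)[:546]
q=(proj("top",np.array([[482.2,-123.6,165]]))+.5-[290,195])*4.2
cv2.circle(tt,tuple(map(int,q[0])),3,(0,0,255),-1)
c=np.zeros((550,800,3),np.uint8);c[:550,:400]=im[:550];c[:tt.shape[0],405:405+tt.shape[1]]=tt
cv2.imwrite("pics/f.png",c);cv2.imwrite("pics/ts.png",tp);cv2.imwrite("pics/ss.png",im0)
for n,a in(("t0.png",tp),("s0.png",im0)):
    d=cv2.absdiff(cv2.GaussianBlur(cv2.imread("pics/"+n),(5,5),0),cv2.GaussianBlur(a,(5,5),0)).max(2)>35
    k,_,st,_=cv2.connectedComponentsWithStats(d.astype(np.uint8));print(n,[x.tolist() for x in st[1:] if x[4]>25])
E
```

```text
time: 18.4
tool_pos: [421.4, -365.8, 241.7]
tool_rot: [3.141, -0.0, 2.789]
ft_force: [-0.0, 1.2, -0.1]
grip_width: 0.1
t0.png [[221, 218, 39, 32, 806], [142, 241, 484, 239, 48055], [328, 243, 26, 50, 404], [338, 246, 6, 21, 38], [345, 273, 7, 9, 38], [73, 395, 103, 81, 3496], [0, 413, 27, 46, 673], [356, 457, 16, 15, 91], [350, 467, 15, 13, 133]]
s0.png [[79, 0, 130, 100, 6009], [271, 0, 29, 25, 372], [291, 0, 171, 147, 6902], [494, 0, 40, 22, 620], [125, 4, 15, 15, 102], [326, 5, 4, 13, 33], [309, 16, 12, 4, 28], [469, 17, 68, 73, 2003], [295, 30, 7, 9, 27], [239, 33, 12, 28, 206], [258, 55, 30, 6, 104], [238, 61, 8, 18, 75], [236, 61, 62, 51, 2087], [297, 92, 8, 9, 42], [120, 97, 32, 14, 185], [61, 101, 219, 146, 9144], [258, 130, 77, 41, 1372], [218, 140, 30, 11, 172], [267, 202, 18, 18, 86], [266, 216, 12, 11, 70], [156, 224, 15, 17, 79], [90, 231, 65, 25, 817], [267, 231, 23, 18, 281], [363, 239, 38, 34, 832]]
```

View pics/f.png

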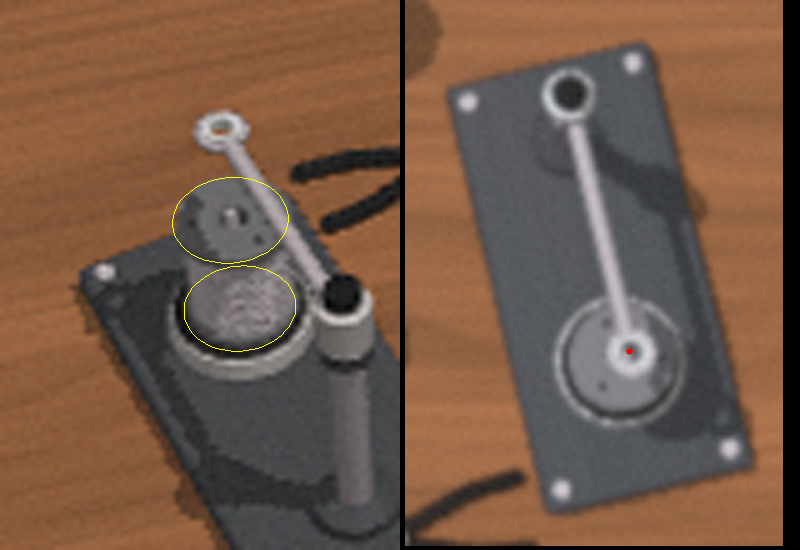

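The final view shows the spool seated where predicted, with the spindle tip visible in the bore. From above, the eye at (629,352) lies on the predicted spindle-axis mark. The bystanders show no change; the other differences are the robot and its shadow.

```bash
python3 -c "
from bench import *
close_job()"
```

```text
the job is handed in; nothing more can be done
```

The tall grey spool is on the pay-off stand, the guide arm is back against its stop, and the robot touches nothing. I handed the job in at about 18.5 s of the 72 s allowed.

What I did:
- **Guide arm out:** I swung it aside to about 1.58 rad.
- **Spool on:** I gripped the spool by its top flange, since the fingers closed at 58–59 mm rather than on the 54 mm winding. I carried it upright and lowered it over the spindle in stages.
- **Guide arm back:** I pushed it until the wrist force stepped up to 14 N and the travel stopped, then backed off.

What the last checks showed:
- **Spool home:** contact came at TCP height 53.2 mm against a predicted 53.5 mm. In the final picture the spool matches the outline drawn for a fully seated one, and the spindle tip shows in the bore.
- **Press on the seat:** the seating press peaked at about 40 N of wrist force. That was the held spool pressing on the seat, not the gripper's body, but it is the same figure as the body limit.
- **Eye over the spindle:** in the top picture the eye sits on the projected spindle axis, to about a pixel.
- **Bystanders:** the before-and-after picture comparison flagged no bystander clearly moved. The robot and its shadow changed large parts of the pictures, so it could not clear every spot, and I did not measure each item.

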